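# Find and release the latched lamp key

## Robot

A 6-joint arm with a two-finger parallel gripper is mounted at the origin on the work surface. World frame = base frame: x ahead of the robot, y to its left, z up, the work surface at z = 0. Lengths are in m, angles in degrees, forces in N, time in s.
With the tool pointing down it reaches from about 0.4 to 0.825 m from the base axis. Payload 7 kg.
Tool frame: the origin (TCP) lies on the centre line of the jaws, within the pads' length; the fingertips stand 14 mm ahead of it and the grasp point (between the pads) lies 5 mm behind it; z points along the fingers, x is the direction in which the jaws open and shut, and the axes are right-handed (so a half turn about z gives the same grasp; the last joint's range is limited). The gripper opens to 88 mm and grips with 3 to 60 N. Pads are 19 mm wide; open, the fingers measure 130 mm over their backs; the gripper's body (78 mm by 193 mm) begins 47 mm behind the grasp point.
Start: joints at [82.34, 20.546, 0.682, 0, -70.136, -16.507], TCP at [0.276, 0.616, 0.212] pointing down, gripper open.
Joint ranges: [-176.03, 176.03], [-82.01, 121.73], [-58.28, 71.71], [-173.87, 95.51], [-174.79, -0.11], [-173.66, 173.66]. Speed limits (degrees/s): [136.94, 136.94, 172.46, 180, 180, 180].

## Interface

Orientations are given as [roll, pitch, yaw] about the fixed x, y, z axes, in that order (R = Rz(yaw) Ry(pitch) Rx(roll)).
In Python, from plant import * gives the robot as it stands.
- The arm moves only by the shell command python3 -m handwheel 'ROWS' [OPENING]. ROWS is JSON, a list of rows, each a list of 2 entries, a list of its own where there are three numbers: the shift along the tool's x, y, z each as a share of 0.2 m, from -1 to 1, then the turn, a rotation vector about the tool's x, y, z each as a share of 360 degrees, from -1 to 1. In form: [[[tx, ty, tz], [ax, ay, az]], ...]. A call has 1 to 5 rows; each row is the pose to reach, as a shift and turn from the pose commanded when the call began, along the tool's axes at that moment, turning the shorter way round; what a row does not reach only later rows make up. A row lasts 1/12 s, in which the tool goes at most 41.7 mm and 7.16 degrees, less where a joint would pass 70% of its speed; a pose out of reach is approached as far as the arm can. A call with a number of a shift or a turn outside -1 to 1 is refused whole. A call with a gripper value outside its range is refused whole. OPENING is the closure, from -1 (fully open) to 1 (shut), set as the call begins (- or left out, the last holds). The fingers move at their own pace and stop on an object; the grip force is fixed at half the most. Time passes only in rows, so rows that repeat a pose let the fingers close. It gives the time, the measured TCP pose, the force and the opening at its end, in the units of the state.
- get_obs(): the state, without advancing time (a new reading comes with each control period).
- snapshot(name): name is "scene" or "top" or "wrist"; returns a dict with "color" (420x560x3 uint8, red, green, blue), "z_map" (420x560 float32, m along the optical axis (not along the pixel's ray), 0 where there is no reading), "intrinsics" (3x3 intrinsics, pixels), "rvec" (rotation vector, rad) and "tvec" (3), from world to camera coordinates, as OpenCV has them. Camera axes: x right, y down, z forward; pixel columns grow to the right and rows downward; lengths in m; the calibration is good to about 2 mm. A picture is of the moment at which its call begins.
- close_job(): hands the job in, once; it reports no verdict.
The state is a dict: "clock": time; "joint_pos": joint angles; "qvel": joint speeds; "tau": joint torques, N m; "tool_pos": TCP position; "orientation": TCP orientation; "force": force on the tool from outside, world axes, zero at the start; "moment": the same for the moment, N m; "opening": finger opening in m.
Only numpy, scipy, OpenCV 4.12 (cv2) and the standard library are available. Lean on these libraries where they do the work, as an engineer would, in place of code of your own. Each camera call takes 0.05 s, during which the arm holds its last target. There are 200 camera calls.

## Task

One of the four identical keys on the microscope's lamp controller has been left latched down. With the fingertips tap each key lightly, one after the other in the order blue, green, yellow, red dot, without pushing any of them down; then press the one that is latched so that it releases, and leave all four keys up. Do not pick anything up, and leave the vial, the mouse and the timer where they are.

Things in the scene. Friction and masses are not known exactly. Their poses are not given: they have to be found in the camera images.
- console: lamp controller, a grey box fixed to the bench, 160 (its x) by 270 (its y) mm, top face 55 mm above the bench. Origin at the centre of its underside, z up; y runs along the row of keys. It stands in a different place and turned up to 0.4 rad each time.
- key_1_top (a point): centre of the top face of the white key beside the blue dot. The four keys are identical: 40 mm (console x) by 28 mm (console y), in a row at 50 mm spacing along console y (this one at console x = -15, y = 75 mm; its dot lies 65 mm further along console +x). The point moves with the key: 71 mm above the bench when the key is up, 66 mm when latched, 61 mm at the bottom.
- key_1 (a joint): travel of the key beside the blue dot, m, growing downwards: 0 up, about 0.005 latched down, 0.0098 at the bottom. An up key gives softly from about 1.5 N (1 mm at 2 N, 7 mm at 5.5 N) and springs back; the latched key stands 5 mm lower, hardly gives (under 1 mm) at 2 N, and when pushed to the bottom (about 7 N) unlatches and comes up as the finger lifts.
- key_2_top (a point): centre of the top face of the white key beside the green dot. The four keys are identical: 40 mm (console x) by 28 mm (console y), in a row at 50 mm spacing along console y (this one at console x = -15, y = 25 mm; its dot lies 65 mm further along console +x). The point moves with the key: 71 mm above the bench when the key is up, 66 mm when latched, 61 mm at the bottom.
- key_2 (a joint): travel of the key beside the green dot, m, growing downwards: 0 up, about 0.005 latched down, 0.0098 at the bottom. An up key gives softly from about 1.5 N (1 mm at 2 N, 7 mm at 5.5 N) and springs back; the latched key stands 5 mm lower, hardly gives (under 1 mm) at 2 N, and when pushed to the bottom (about 7 N) unlatches and comes up as the finger lifts.
- key_3_top (a point): centre of the top face of the white key beside the yellow dot. The four keys are identical: 40 mm (console x) by 28 mm (console y), in a row at 50 mm spacing along console y (this one at console x = -15, y = -25 mm; its dot lies 65 mm further along console +x). The point moves with the key: 71 mm above the bench when the key is up, 66 mm when latched, 61 mm at the bottom.
- key_3 (a joint): travel of the key beside the yellow dot, m, growing downwards: 0 up, about 0.005 latched down, 0.0098 at the bottom. An up key gives softly from about 1.5 N (1 mm at 2 N, 7 mm at 5.5 N) and springs back; the latched key stands 5 mm lower, hardly gives (under 1 mm) at 2 N, and when pushed to the bottom (about 7 N) unlatches and comes up as the finger lifts.
- key_4_top (a point): centre of the top face of the white key beside the red dot. The four keys are identical: 40 mm (console x) by 28 mm (console y), in a row at 50 mm spacing along console y (this one at console x = -15, y = -75 mm; its dot lies 65 mm further along console +x). The point moves with the key: 71 mm above the bench when the key is up, 66 mm when latched, 61 mm at the bottom.
- key_4 (a joint): travel of the key beside the red dot, m, growing downwards: 0 up, about 0.005 latched down, 0.0098 at the bottom. An up key gives softly from about 1.5 N (1 mm at 2 N, 7 mm at 5.5 N) and springs back; the latched key stands 5 mm lower, hardly gives (under 1 mm) at 2 N, and when pushed to the bottom (about 7 N) unlatches and comes up as the finger lifts.
- vial: loose bystander: clear jar with an orange cap, 30 mm across, 60 mm tall, standing on the bench beside the controller; origin at the centre of its foot.
- mouse: loose bystander: dark computer mouse, 100 by 58 by 33 mm, on the bench at the other end of the controller; origin at the centre of its underside.
- timer: loose bystander: white bench timer lying flat, 62 by 66 by 18 mm, between robot and controller; origin at the centre of its underside.

How it is judged (in metres and radians):
On the way, in this order (a step that is already met when the one before it is completed fails the run):
1. the key beside the blue dot is tapped (contact force between the fingers and key_1 above 0.4 N), for 0.02 s.
2. the key beside the green dot is tapped (contact force between the fingers and key_2 above 0.4 N), for 0.02 s.
3. the key beside the yellow dot is tapped (contact force between the fingers and key_3 above 0.4 N), for 0.02 s.
4. the key beside the red dot is tapped (contact force between the fingers and key_4 above 0.4 N), for 0.02 s.
5. the latched key is pushed to the bottom, the other three being up (((value of joint key_1 above 0.008 m and value of joint each of key_2, key_3, key_4 below 0.003 m) or (value of joint key_2 above 0.008 m and value of joint each of key_1, key_3, key_4 below 0.003 m) or (value of joint key_3 above 0.008 m and value of joint each of key_1, key_2, key_4 below 0.003 m) or (value of joint key_4 above 0.008 m and value of joint each of key_1, key_2, key_3 below 0.003 m))), for 0.02 s.
At the end, for the whole second after the job is handed in: All four keys are up (travel under 1.5 mm), and the vial, mouse and timer are within 20 mm of where they were (value of joint each of key_1, key_2, key_3, key_4 below 0.0015 m and distance of each of vial, mouse, timer from where it was at the start of the episode below 0.02 m); the robot touches nothing.
It fails at once if a second key is pushed down (more than 7 mm) while another is latched ((value of joint key_1 above 0.007 m and value of joint any of key_2, key_3, key_4 above 0.0035 m) or (value of joint key_2 above 0.007 m and value of joint any of key_1, key_3, key_4 above 0.0035 m) or (value of joint key_3 above 0.007 m and value of joint any of key_1, key_2, key_4 above 0.0035 m) or (value of joint key_4 above 0.007 m and value of joint any of key_1, key_2, key_3 above 0.0035 m)).
It fails at once if the vial, mouse or timer is lifted or moved more than 20 mm (distance of any of vial, mouse, timer from where it was at the start of the episode above 0.02 m or height (world z) of any of vial, mouse, timer above 0.01 m).
It also fails if it takes over 45 s, if anything falls off the work surface, if the arm or the gripper's body presses on something with over 40 N, if the wrist force passes 120 N, or if a joint passes its speed limit or range.

## Working session

There is one attempt and no reset: what is moved stays moved. The work goes in short steps, Python scripts to look and compute and a shell command to move; the robot and the scene stay as the last step left them, time stands still between calls to the robot, and variables do not carry over. Pictures are saved under pics/ and viewed, about 8 in all and at most 12, crops included, and the job is handed in when it is done.

```bash
mkdir -p pics; ls; python3 - <<'E'
from plant import *
import cv2,numpy as np
o=get_obs();print(o)
for n in("top","scene"):
    s=snapshot(n);np.savez(n+".npz",**s);cv2.imwrite(f"pics/{n}0.png",s["color"][:,:,::-1])
    R=cv2.Rodrigues(np.array(s["rvec"]))[0];print(n,-R.T@np.array(s["tvec"]).ravel())
E
```

```text
pics
{'clock': 0.0, 'joint_pos': array([ 8.23391841e+01,  2.05918789e+01,  6.32806874e-01, -1.86521466e-02,
       -7.01345578e+01, -1.65067917e+01]), 'qvel': array([ 0.03832169, -0.06078285, -0.07420856, -0.01266068, -0.00276549,
        0.08209969]), 'tau': array([ 1.62910026e-03, -5.82714415e+01,  2.93058836e+01,  6.99696198e+00,
        6.97512121e-03, -1.62443766e-04]), 'tool_pos': array([0.27617667, 0.61535495, 0.21071496]), 'orientation': array([-1.79990206e+02, -9.47531680e-02, -1.14173968e+02]), 'force': array([-0.37546581,  0.01164005, -0.02015676]), 'moment': array([-0.04281641, -0.03138889, -0.01571378]), 'opening': 0.08792740854193072}
top [0.34275818 0.00899424 1.00431901]
scene [ 0.97509631 -0.37130734  0.69300753]
```

View pics/top0.png

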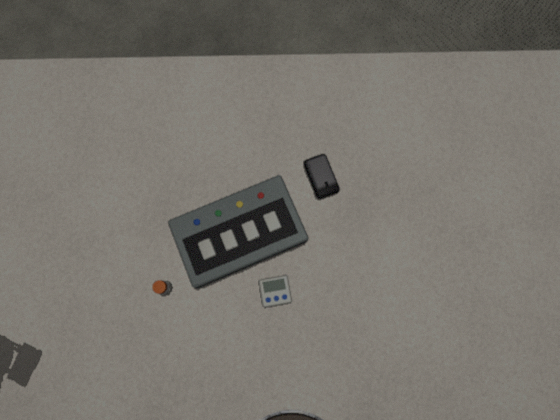

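```bash
cat > m.py <<'E'
from plant import *
import cv2,numpy as np
def load(n): return dict(np.load(n+".npz"))
def cam(s):
    R=cv2.Rodrigues(s["rvec"].ravel())[0]; return R,-R.T@s["tvec"].ravel()
def ray(s,uv,z):
    R,c=cam(s); d=R.T@np.linalg.inv(s["intrinsics"])@np.array([uv[0],uv[1],1.]); return c+d*(z-c[2])/d[2]
def blobs(mask,lo,hi):
    n,l,st,ce=cv2.connectedComponentsWithStats(mask.astype(np.uint8)); return [(ce[i],st[i,4],l==i) for i in range(1,n) if lo<st[i,4]<hi]
E
python3 - <<'E'
from m import *
s=load("top");c=s["color"]
h=cv2.cvtColor(c,cv2.COLOR_RGB2HSV);roi=np.zeros(c.shape[:2],bool);roi[170:290,165:310]=1
W=roi&(h[...,2]>150)&(h[...,1]<60); W[270:]=0
K=sorted(blobs(W,80,600),key=lambda b:b[0][0])
D=sorted(blobs(roi&(h[...,1]>110)&(h[...,2]>50),10,120),key=lambda b:b[0][0])
for b in K+D: print(b[0],b[1])
kp=np.array([ray(s,b[0],.070)[:2] for b in K[:4]]);dp=np.array([ray(s,b[0],.055)[:2] for b in D[:4]])
M=np.array([[-.015,y] for y in(.075,.025,-.025,-.075)]+[[.05,y] for y in(.075,.025,-.025,-.075)])
P=np.vstack([kp,dp]);mc=M.mean(0);pc=P.mean(0)
U,S,V=np.linalg.svd((P-pc).T@(M-mc));R=U@V
t=pc-R@mc;print("yaw",np.degrees(np.arctan2(R[1,0],R[0,0])),"t",t,"S",S);print((P-(M@R.T+t))*1000)
for m in M[:4]:print(R@m+t)
Rc,cc=cam(s)
for b in K:
    m=cv2.erode(b[2].astype(np.uint8),np.ones((3,3)))>0
    v,u=np.nonzero(m);z=s["z_map"][m];q=(np.linalg.inv(s["intrinsics"])@np.c_[u,v,np.ones(len(u))].T*z).T
    w=(q-s["tvec"].ravel())@Rc;print("h",np.median(w[:,2]),w[:,2].std(),len(u))
E
```

```text
[196.5483871  221.58064516] 31
[217.8  212.75] 20
[239.16129032 203.80645161] 31
[260.40740741 195.07407407] 27Traceback (most recent call last):
  File "<stdin>", line 10, in <module>
    return _nx.concatenate(arrs, 0, dtype=dtype, casting=casting)
           ~~~~~~~~~~~~~~~^^^^^^^^^^^^^^^^^^^^^^^^^^^^^^^^^^^^^^^
ValueError: all the input array dimensions except for the concatenation axis must match exactly, but along dimension 1, the array at index 0 has size 0 and the array at index 1 has size 2
```

```bash
cat > fit.py <<'E'
from m import *
s=load("top");c=s["color"]
h=cv2.cvtColor(c,cv2.COLOR_RGB2HSV);roi=np.zeros(c.shape[:2],bool);roi[205:265,195:287]=1
print(c[249,207],c[239,229],c[249,218])
W=roi&(h[...,2]>125)&(h[...,1]<60)
K=sorted(blobs(W,80,600),key=lambda b:b[0][0])
roi[170:290,165:310]=1
D=sorted(blobs(roi&(h[...,1]>110)&(h[...,2]>50),10,120),key=lambda b:b[0][0])
for b in K: print(b[0],b[1])
kp=np.array([ray(s,b[0],.070)[:2] for b in K[:4]]);dp=np.array([ray(s,b[0],.055)[:2] for b in D[:4]])
M=np.array([[-.015,y] for y in(.075,.025,-.025,-.075)]+[[.05,y] for y in(.075,.025,-.025,-.075)])
P=np.vstack([kp,dp]);mc=M.mean(0);pc=P.mean(0)
U,S,V=np.linalg.svd((P-pc).T@(M-mc));R=U@V
t=pc-R@mc;print("yaw",np.degrees(np.arctan2(R[1,0],R[0,0])),"t",t,"S",S);print((P-(M@R.T+t))*1000)
for m in M[:4]:print(R@m+t)
Rc,cc=cam(s)
for b in K:
    m=cv2.erode(b[2].astype(np.uint8),np.ones((3,3)))>0
    v,u=np.nonzero(m);z=s["z_map"][m];q=(np.linalg.inv(s["intrinsics"])@np.c_[u,v,np.ones(len(u))].T*z).T
    w=(q-s["tvec"].ravel())@Rc;print("h",np.median(w[:,2]),w[:,2].std(),len(u))
# next: shift from current pose to hover
from scipy.spatial.transform import Rotation as Ro
o=get_obs();T=Ro.from_euler('xyz',o["orientation"],degrees=True)
G=Ro.from_euler('xyz',[180,0,np.degrees(np.arctan2(R[1,0],R[0,0]))-180],degrees=True)
k=R@M[0]+t
print("shift share",T.inv().apply(np.r_[k,.150]-o["tool_pos"])/.2,"turn share",np.degrees((T.inv()*G).as_rotvec())/360)
E
python3 fit.py
```

```text
[132 133 126] [134 133 125] [27 31 30]
[206.70886076 248.65189873] 158
[228.60248447 239.33540373] 161
[250.18562874 229.93413174] 167
[271.77647059 220.74705882] 170
[277.42675159 260.63057325] 157
yaw 22.448218832433604 t [0.49829821 0.10729198] S [0.02495406 0.00855282]
[[-0.3812438  -0.58689957]
 [-0.47092235 -0.43028003]
 [-0.21902562  0.02778728]
 [-0.279213    0.11425688]
 [ 0.68321901  0.19839782]
 [ 0.31342928  0.51833423]
 [ 0.33136108  0.25750712]
 [ 0.02239541 -0.09910373]]
[0.45579621 0.17088113]
[0.47488862 0.12466988]
[0.49398104 0.07845863]
[0.51307345 0.03224738]
h 0.06982926765958687 0.0016233897708337428 94
h 0.06481584737587383 0.0016589817176230653 99
h 0.07015076703621338 0.0016996266370690074 103
h 0.07004150110188014 0.08990903533487268 107
h -0.0006827582047948746 0.0016652881865988336 87
shift share [ 1.65944248 -1.72942525  0.30677753] turn share [-1.09705911e-04 -2.14898777e-04  1.20489368e-01]
```

```bash
python3 -m handwheel '[[[0.69,-0.72,0],[0,0,0]],[[0.69,-0.72,0],[0,0,0]],[[0.69,-0.72,0],[0,0,0]],[[0.69,-0.72,0],[0,0,0]],[[0.69,-0.72,0],[0,0,0]]]' 1
python3 -m handwheel '[[[0.69,-0.72,0],[0,0,0]],[[0.69,-0.72,0],[0,0,0]],[[0.69,-0.72,0],[0,0,0]],[[0.69,-0.72,0],[0,0,0]],[[0.69,-0.72,0],[0,0,0]]]'
python3 -m handwheel '[[[0.28,-0.29,0],[0,0,0.1205]],[[0.28,-0.29,0],[0,0,0.1205]],[[0.28,-0.29,0],[0,0,0.1205]],[[0.28,-0.29,0],[0,0,0.1205]],[[0.28,-0.29,0],[0,0,0.1205]]]'
python3 fit.py | tail -1
```

```text
clock: 0.52
tool_pos: [0.3515, 0.428, 0.2114]
orientation: [180.0, -0.1, -114.2]
force: [0.6, -0.0, 0.8]
opening: 0.06
clock: 0.93
tool_pos: [0.4262, 0.2433, 0.2116]
orientation: [180.0, -0.0, -114.2]
force: [-0.4, -0.3, 1.0]
opening: 0.0267
clock: 1.35
tool_pos: [0.4562, 0.17, 0.2114]
orientation: [180.0, -0.0, -150.5]
force: [0.3, -0.1, -0.3]
opening: 0.0008
shift share [-0.00047794  0.00471033  0.30721652] turn share [ 5.21242964e-06 -7.24843881e-05  1.96875535e-02]
```

```bash
python3 -m handwheel '[[[0,0.005,0.3],[0,0,0.0197]],[[0,0.005,0.5],[0,0,0.0197]],[[0,0.005,0.52],[0,0,0.0197]],[[0,0.005,0.53],[0,0,0.0197]],[[0,0.005,0.53],[0,0,0.0197]]]'
python3 -m handwheel '[[[0,0,0],[0,0,0]],[[0,0,0],[0,0,0]],[[0,0,0],[0,0,0]]]'
python3 - <<'E'
from m import *
print(get_obs()["force"],get_obs()["tool_pos"])
s=snapshot("scene");cv2.imwrite("pics/s1.png",s["color"][:,:,::-1])
E
python3 fit.py|tail -1
```

```text
clock: 1.77
tool_pos: [0.4551, 0.1715, 0.1049]
orientation: [-179.9, -0.2, -157.1]
force: [1.0, -0.1, 0.1]
opening: 0.0004
clock: 2.02
tool_pos: [0.4566, 0.1729, 0.1074]
orientation: [179.9, 0.2, -157.1]
force: [0.1, 0.4, 0.4]
opening: 0.0003
[0.12713492 0.41214185 0.35292944] [0.45655825 0.17294373 0.10736501]
shift share [ 0.00578724 -0.0076425  -0.21442318] turn share [0.0001361  0.00041712 0.00137942]
```

View pics/s1.png

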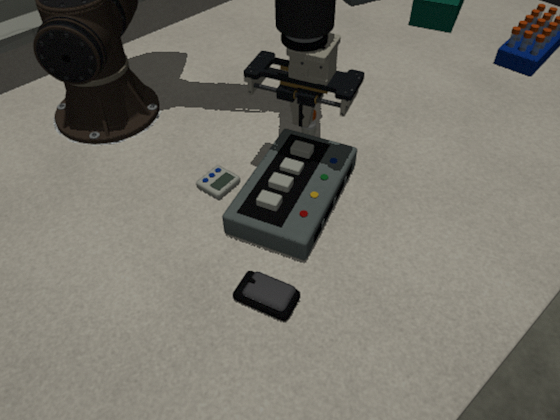

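```bash
python3 -m handwheel '[[[0,0,0.08],[0,0,0]],[[0,0,0.08],[0,0,0]],[[0,0,0.08],[0,0,0]]]'
for i in 1 2 3; do python3 -m handwheel '[[[0,0,0],[0,0,0]]]'|egrep 'pos|force'; done
python3 -m handwheel '[[[0,0,0.01],[0,0,0]],[[0,0,0.01],[0,0,0]]]'|egrep 'pos|force'
python3 -m handwheel '[[[0,0,0],[0,0,0]]]'|egrep 'pos|force'
```

```text
clock: 2.32
tool_pos: [0.4554, 0.1719, 0.0899]
orientation: [-180.0, -0.0, -157.1]
force: [-0.3, -0.2, 0.5]
opening: 0.0003
tool_pos: [0.4559, 0.1723, 0.0904]
force: [0.6, 0.9, 1.0]
tool_pos: [0.456, 0.1724, 0.0904]
force: [0.1, -1.5, 0.0]
tool_pos: [0.4559, 0.1724, 0.0903]
force: [-0.1, 0.2, 0.5]
tool_pos: [0.4555, 0.1721, 0.0876]
force: [-0.4, -0.3, 0.1]
tool_pos: [0.4556, 0.1721, 0.0876]
force: [-0.5, -0.0, 0.0]
```

```bash
for i in 1 2; do python3 -m handwheel '[[[0,0,0.005],[0,0,0]],[[0,0,0.005],[0,0,0]]]'|egrep 'pos|force'
python3 -m handwheel '[[[0,0,0],[0,0,0]]]'|egrep 'pos|force';python3 -m handwheel '[[[0,0,0],[0,0,0]]]'|egrep 'pos|force'; echo; done
```

```text
tool_pos: [0.4555, 0.1721, 0.0865]
force: [1.1, -0.2, 0.1]
tool_pos: [0.4556, 0.1721, 0.0866]
force: [0.2, -1.0, 0.1]
tool_pos: [0.4556, 0.1722, 0.0867]
force: [-0.6, 0.0, 0.8]

tool_pos: [0.4555, 0.1721, 0.0855]
force: [0.0, -0.0, 0.3]
tool_pos: [0.4556, 0.1721, 0.0856]
force: [0.4, -0.9, 0.1]
tool_pos: [0.4556, 0.1721, 0.0856]
force: [0.4, 0.3, -0.1]
```

```bash
for i in 1 2; do python3 -m handwheel '[[[0,0,0.005],[0,0,0]],[[0,0,0.005],[0,0,0]]]'|egrep 'pos|force'
python3 -m handwheel '[[[0,0,0],[0,0,0]]]'|egrep 'pos|force';python3 -m handwheel '[[[0,0,0],[0,0,0]]]'|egrep 'pos|force'; echo; done
```

```text
tool_pos: [0.4555, 0.1721, 0.0845]
force: [0.2, 1.1, 0.1]
tool_pos: [0.4556, 0.1721, 0.0846]
force: [-0.4, 0.3, -0.5]
tool_pos: [0.4556, 0.1721, 0.0846]
force: [0.1, 0.7, -0.3]

tool_pos: [0.4556, 0.1721, 0.0835]
force: [0.2, -0.3, -0.4]
tool_pos: [0.4556, 0.1721, 0.0836]
force: [-0.8, -0.1, 0.3]
tool_pos: [0.4556, 0.1721, 0.0836]
force: [0.1, 0.6, 0.2]
```

```bash
for i in 1 2; do python3 -m handwheel '[[[0,0,0.005],[0,0,0]],[[0,0,0.005],[0,0,0]]]'|egrep 'pos|force'
python3 -m handwheel '[[[0,0,0],[0,0,0]]]'|egrep 'pos|force';python3 -m handwheel '[[[0,0,0],[0,0,0]]]'|egrep 'pos|force'; echo; done
```

```text
tool_pos: [0.4555, 0.172, 0.0825]
force: [0.6, -0.5, -0.7]
tool_pos: [0.4556, 0.1721, 0.0826]
force: [-0.1, -1.1, 0.4]
tool_pos: [0.4556, 0.1721, 0.0826]
force: [0.1, -0.1, -0.0]

tool_pos: [0.4555, 0.1721, 0.0815]
force: [-0.0, 0.9, 0.3]
tool_pos: [0.4556, 0.1721, 0.0816]
force: [0.5, -1.1, 0.6]
tool_pos: [0.4556, 0.1721, 0.0816]
force: [-0.1, 0.5, -1.0]
```

```bash
python3 - <<'E'
from m import *
s=snapshot("scene");np.savez("s2.npz",**s);c=s["color"][90:260,210:370,::-1];cv2.imwrite("pics/s2.png",cv2.resize(c,None,fx=3.5,fy=3.5,interpolation=cv2.INTER_CUBIC)*1)
E
```

```text
(no output)
```

View pics/s2.png

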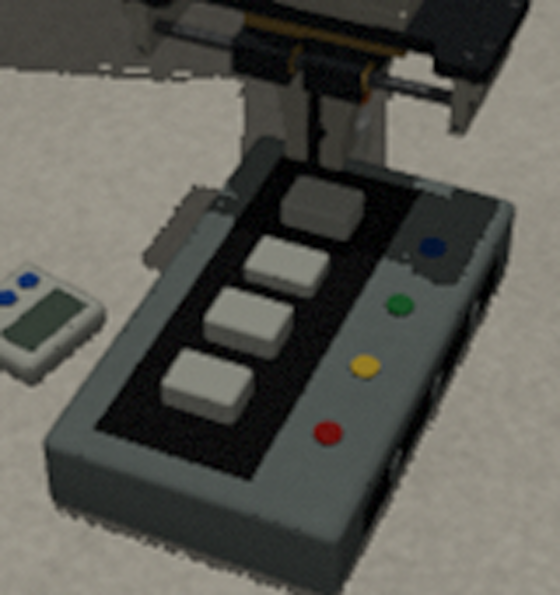

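```bash
python3 - <<'E'
from m import *
s=load("s2");t=load("top")
for n,(u,v),z in(("k1",(322,193),.071),("k2",(290,255),.066),("k3",(252,310),.071),("k4",(210,370),.071),("blue",(432,247),.055),("red",(328,433),.055)):
    uv=(u/3.5+210,v/3.5+90);w=ray(s,uv,z);print(n,w.round(4),"z_map",s["z_map"][int(uv[1]),int(uv[0])], (cam(s)[0]@w+s["tvec"].ravel())[2])
p,_=cv2.projectPoints(np.array([[.4556,.1721,.0676],[.4556,.1721,.12]]),s["rvec"],s["tvec"],s["intrinsics"],None);print(p.reshape(-1,2),(p.reshape(-1,2)-[210,90])*3.5)
for q in ((301,172),(330,165),(280,170)): pass
# height at finger pixels
R,c=cam(s)
for (u,v) in((290,120),(350,130),(315,150),(270,130)):
    uv=(int(u/3.5+210),int(v/3.5+90));z=s["z_map"][uv[1],uv[0]];print((u,v),z,R.T@(np.linalg.inv(s["intrinsics"])@[uv[0],uv[1],1]*z-s["tvec"].ravel()))
t2=snapshot("top");np.savez("top1.npz",**t2);cv2.imwrite("pics/t1.png",cv2.resize(t2["color"][150:310,120:320,::-1],None,fx=3.5,fy=3.5))
E
```

```text
k1 [0.4572 0.1728 0.071 ] z_map 0.9671314 0.9665945378053908
k2 [0.4773 0.1284 0.066 ] z_map 0.94216305 0.9394848686925905
k3 [0.4978 0.0808 0.071 ] z_map 0.90342593 0.9033718091922824
k4 [0.5145 0.0359 0.071 ] z_map 0.8777469 0.8740919179068256
blue [0.5178 0.1972 0.055 ] z_map 0.95690316 0.9593939362912027
red [0.575  0.0585 0.055 ] z_map 0.8628429 0.8661010335646224
[[301.09028453 146.29599013]
 [301.70222574 124.36217071]] [[318.81599585 197.03596546]
 [320.95779007 120.2675975 ]]
(290, 120) 0.9296997 [0.44377412 0.15853741 0.1215972 ]
(350, 130) 0.9254151 [0.4719464  0.1772505  0.12016547]
(315, 150) 0.9333196 [0.45971669 0.16380223 0.10910154]
(270, 130) 1.1239173 [ 0.32858841  0.25773812 -0.00225109]
```

View pics/t1.png

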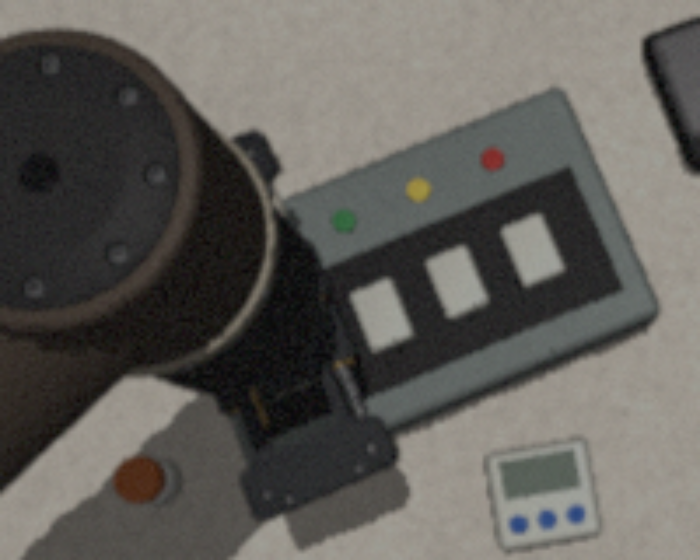

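```bash
python3 - <<'E'
from m import *
s=load("s2");R,c=cam(s)
v,u=np.mgrid[0:420,0:560];z=s["z_map"];q=np.stack([u,v,np.ones_like(u)],-1)@np.linalg.inv(s["intrinsics"]).T*z[...,None];w=(q-s["tvec"].ravel())@R
for r in range(118,152,2): print(r,[ "%.0f/%.0f/%.0f"%tuple(w[r,k]*1000) for k in range(280,324,6)])
cv2.imwrite("pics/s3.png",cv2.resize(cv2.convertScaleAbs(s["color"][90:160,270:340,::-1],alpha=1.8),None,fx=8,fy=8,interpolation=cv2.INTER_CUBIC))
E
```

```text
118 ['294/269/-2', '305/277/-0', '446/156/138', '455/163/139', '467/166/143', '497/149/168', '353/326/-0', '364/334/1']
120 ['301/263/-0', '310/272/-0', '446/156/133', '457/161/136', '467/166/140', '477/171/142', '356/322/-2', '368/329/1']
122 ['304/260/-3', '313/269/-3', '445/157/128', '455/163/130', '467/166/135', '478/170/139', '362/317/-2', '372/325/-1']
124 ['310/253/-2', '320/263/-1', '444/159/122', '457/160/128', '467/166/130', '476/173/132', '368/310/0', '377/320/-0']
126 ['317/247/0', '326/257/-0', '446/157/119', '456/162/122', '465/168/124', '474/175/124', '392/284/21', '382/315/-1']
128 ['320/244/-2', '331/252/-0', '446/157/114', '455/163/116', '467/167/121', '469/180/115', '376/301/-2', '389/307/2']
130 ['328/237/0', '386/199/53', '446/157/110', '457/161/114', '466/168/115', '468/182/108', '382/295/-1', '392/304/-0']
132 ['330/235/-3', '391/195/53', '445/158/104', '456/162/108', '468/166/113', '975/-371/693', '387/290/-1', '398/297/1']
134 ['336/229/-1', '396/190/54', '446/157/101', '457/162/104', '468/166/108', '391/266/9', '393/284/-0', '400/296/-3']
136 ['393/176/55', 
[... 217 characters left out ...]
40 ['401/167/54', '412/174/56', '420/183/56', '428/192/56', '436/201/55', '445/209/56', '451/219/54', '461/226/55']
142 ['406/163/54', '414/171/54', '423/180/55', '445/174/71', '439/197/54', '448/205/55', '456/215/54', '464/222/55']
144 ['411/158/55', '421/166/56', '427/176/54', '448/171/69', '456/179/70', '465/186/71', '460/210/54', '469/218/55']
146 ['414/156/53', '425/161/56', '445/158/70', '454/166/71', '462/174/71', '468/184/69', '465/204/56', '472/215/53']
148 ['419/151/54', '428/158/55', '448/155/69', '459/161/72', '465/170/70', '475/176/73', '469/200/55', '478/208/56']
150 ['424/146/55', '431/156/53', '450/153/66', '460/159/69', '470/166/71', '477/174/70', '471/198/52', '481/205/54']
```

View pics/s3.png

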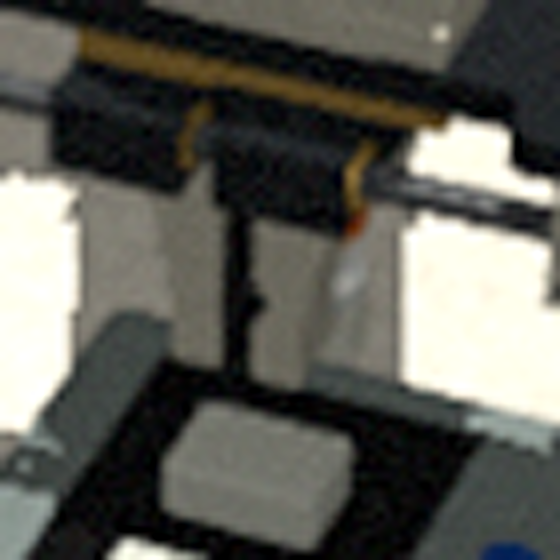

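```bash
python3 -m handwheel '[[[0,0,0.03],[0,0,0]],[[0,0,0.06],[0,0,0]],[[0,0,0.08],[0,0,0]],[[0,0,0.08],[0,0,0]]]'
cat > tip.py <<'E'
from m import *
s=snapshot("scene");R,c=cam(s);o=get_obs();p=o["tool_pos"]
v,u=np.mgrid[0:420,0:560];z=s["z_map"];w=(np.stack([u,v,np.ones_like(u)],-1)@np.linalg.inv(s["intrinsics"]).T*z[...,None]-s["tvec"].ravel())@R
y=np.radians(22.45);ex=np.array([np.cos(y),np.sin(y)]);ey=np.array([-ex[1],ex[0]])
d=w[...,:2]-p[:2];a=d@ex;b=d@ey
m=(abs(a)<.018)&(abs(b+.0095)<.004)&(w[...,2]>p[2]-.03)&(w[...,2]<.16)
cols=[(k,round(float(w[...,2][:,k][m[:,k]].min()),4)) for k in range(560) if m[:,k].sum()>3];print("tool",p,"F",o["force"],"tip z by column",cols)
E
python3 tip.py
```

```text
clock: 5.25
tool_pos: [0.4548, 0.1715, 0.0643]
orientation: [-180.0, -0.1, -157.1]
force: [0.3, -0.1, 0.0]
opening: 0.0005
tool [0.45515628 0.17172467 0.06486491] F [-0.60951857  0.12876351 -0.22068062] tip z by column [(291, 0.0558), (292, 0.0684), (293, 0.0691), (294, 0.0556), (295, 0.0659), (296, 0.0542), (297, 0.0677), (298, 0.0587), (299, 0.0588), (300, 0.0619), (301, 0.0526), (302, 0.0663), (303, 0.0691), (304, 0.0687), (305, 0.0577), (306, 0.0532), (307, 0.0701), (308, 0.0697)]
```

```bash
for i in 1 2; do python3 -m handwheel '[[[0,0,0.01],[0,0,0]],[[0,0,0.01],[0,0,0]]]'|egrep 'pos|force'
python3 -m handwheel '[[[0,0,0],[0,0,0]]]'|egrep 'pos|force';python3 -m handwheel '[[[0,0,0],[0,0,0]]]'|egrep 'pos|force'; echo; done
python3 -m handwheel '[[[0,0,0.005],[0,0,0]],[[0,0,0.005],[0,0,0]]]'|egrep 'pos|force'
python3 -m handwheel '[[[0,0,0],[0,0,0]]]'|egrep 'pos|force';python3 -m handwheel '[[[0,0,0],[0,0,0]]]'|egrep 'pos|force'
python3 - <<'E'
from m import *
s=snapshot("scene");cv2.imwrite("pics/s4.png",cv2.resize(cv2.convertScaleAbs(s["color"][100:170,260:340,::-1],alpha=1.8),None,fx=8,fy=8,interpolation=cv2.INTER_CUBIC))
E
```

```text
tool_pos: [0.4555, 0.1721, 0.0634]
force: [0.5, -0.9, -0.1]
tool_pos: [0.4556, 0.1721, 0.0637]
force: [-1.1, 0.3, 0.8]
tool_pos: [0.4557, 0.1722, 0.0638]
force: [0.3, -0.7, -0.0]

tool_pos: [0.4555, 0.1721, 0.0615]
force: [0.6, -0.2, -0.6]
tool_pos: [0.4556, 0.1721, 0.0616]
force: [-0.8, 0.4, -1.2]
tool_pos: [0.4556, 0.1721, 0.0617]
force: [-0.6, -0.3, 0.1]

tool_pos: [0.4555, 0.1721, 0.0605]
force: [-0.6, -0.1, 0.7]
tool_pos: [0.4556, 0.1721, 0.0606]
force: [-0.3, 0.5, 0.5]
tool_pos: [0.4556, 0.1721, 0.0607]
force: [0.4, -0.5, 0.1]
```

View pics/s4.png

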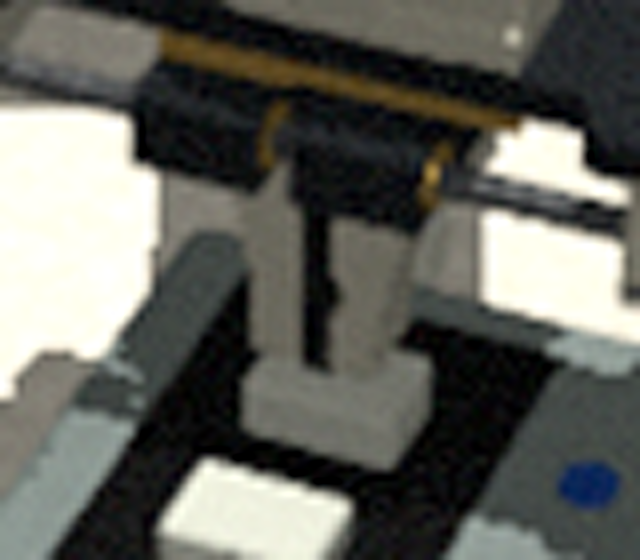

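```bash
for i in 1 2 3 4; do python3 -m handwheel '[[[0,0,0.005],[0,0,0]],[[0,0,0.005],[0,0,0]]]'|egrep 'pos|force'
python3 -m handwheel '[[[0,0,0],[0,0,0]]]'|egrep 'force'; python3 -m handwheel '[[[0,0,0],[0,0,0]]]'|egrep 'force'; f=$(python3 -c "
from plant import *
o=get_obs();print('J2,J3 tau',o['tau'][1:3],o['force'][2])"); echo $f; done
```

```text
tool_pos: [0.4555, 0.1721, 0.0595]
force: [0.1, 1.0, 0.5]
force: [0.1, 0.1, -0.8]
force: [-0.1, 0.3, 0.3]
J2,J3 tau [-38.89777422 21.57597899] 0.3469543279705427
tool_pos: [0.4555, 0.1721, 0.0585]
force: [0.4, -0.8, 0.7]
force: [-0.5, 0.5, 0.3]
force: [0.5, 0.3, -0.1]
J2,J3 tau [-38.95452619 21.51818812] -0.10721390314382243
tool_pos: [0.4555, 0.1721, 0.0575]
force: [-1.0, 0.2, 0.5]
force: [-0.6, -0.1, -0.2]
force: [1.1, -0.6, 0.2]
J2,J3 tau [-39.01332021 21.46069944] 0.19011353005756162
tool_pos: [0.4555, 0.1721, 0.0565]
force: [0.0, 0.4, -0.5]
force: [0.1, -0.4, 0.0]
force: [-0.4, 0.9, -0.2]
J2,J3 tau [-39.07354832 21.40333056] -0.1503576980457785
```

```bash
for i in 1 2 3; do python3 -m handwheel '[[[0,0,0.005],[0,0,0]],[[0,0,0.005],[0,0,0]]]'|egrep 'pos|force'
python3 -m handwheel '[[[0,0,0],[0,0,0]]]'|egrep 'pos|force'; python3 -c "
from plant import *
o=get_obs();print('J2,J3 tau',o['tau'][1:3],o['force'][2])"; done
```

```text
tool_pos: [0.4557, 0.1722, 0.0557]
force: [0.4, -0.9, 1.3]
tool_pos: [0.4557, 0.1722, 0.0557]
force: [-0.3, 0.5, 2.5]
J2,J3 tau [-38.31479073  20.99364102] 2.456189495798567
tool_pos: [0.4557, 0.1722, 0.0547]
force: [-0.7, -0.1, 2.7]
tool_pos: [0.4557, 0.1722, 0.0547]
force: [-0.7, 0.1, 2.5]
J2,J3 tau [-38.13324809  20.77260196] 2.457392934599525
tool_pos: [0.4557, 0.1722, 0.0536]
force: [-0.3, -0.7, 3.3]
tool_pos: [0.4557, 0.1722, 0.0537]
force: [-1.0, -0.4, 3.3]
J2,J3 tau [-37.92854905  20.5486089 ] 3.2824177056030037
```

```bash
python3 -m handwheel '[[[0,0,-0.06],[0,0,0]],[[0,0,-0.06],[0,0,0]],[[0,-0.12,-0.06],[0,0,0]],[[0,-0.256,-0.06],[0,0,0]],[[0,-0.256,-0.06],[0,0,0]]]'
python3 -m handwheel '[[[0,0,0.03],[0,0,0]],[[0,0,0.03],[0,0,0]],[[0,0,0.03],[0,0,0]],[[0,0,0.03],[0,0,0]]]'|egrep 'pos|force'
cat > o.py <<'E'
from plant import *
o=get_obs();print('J2,J3 tau',o['tau'][1:3].round(2),o['force'][2].round(2),o["tool_pos"].round(4))
E
python3 o.py
for i in 1 2 3 4; do python3 -m handwheel '[[[0,0,0.005],[0,0,0]],[[0,0,0.005],[0,0,0]],[[0,0,0.005],[0,0,0]]]'|egrep 'force'; python3 o.py; done
```

```text
clock: 8.85
tool_pos: [0.4758, 0.1226, 0.0651]
orientation: [-180.0, -0.1, -157.1]
force: [-0.3, -0.3, -0.7]
opening: 0.0004
tool_pos: [0.4753, 0.1254, 0.0594]
force: [-0.1, -0.1, -0.0]
J2,J3 tau [-39.38  21.48] -0.0 [0.4753 0.1254 0.0594]
force: [0.4, 0.1, 0.2]
J2,J3 tau [-39.52  21.58] 0.21 [0.4754 0.1253 0.0587]
force: [0.4, 0.6, 0.1]
J2,J3 tau [-39.64  21.53] 0.14 [0.4755 0.125  0.0576]
force: [-0.9, -0.5, 0.3]
J2,J3 tau [-39.71  21.47] 0.31 [0.4755 0.1249 0.0566]
force: [-0.4, 0.3, 0.2]
J2,J3 tau [-39.77  21.41] 0.16 [0.4755 0.1249 0.0556]
```

```bash
for i in 1 2 3; do python3 -m handwheel '[[[0,0,0.005],[0,0,0]],[[0,0,0.005],[0,0,0]],[[0,0,0.005],[0,0,0]]]'|egrep 'force'; python3 o.py; done
for i in 1 2; do python3 -m handwheel '[[[0,0,0.003],[0,0,0]],[[0,0,0.003],[0,0,0]],[[0,0,0.003],[0,0,0]]]'|egrep 'force'; python3 o.py; done
```

```text
force: [-0.3, -0.5, 0.3]
J2,J3 tau [-39.82  21.36] 0.26 [0.4755 0.1249 0.0546]
force: [0.3, -0.5, -0.8]
J2,J3 tau [-39.88  21.3 ] -0.79 [0.4755 0.1249 0.0536]
force: [0.1, 0.2, 0.3]
J2,J3 tau [-39.94  21.24] 0.3 [0.4755 0.1249 0.0526]
force: [1.1, -0.1, -0.0]
J2,J3 tau [-39.98  21.22] -0.01 [0.4755 0.1249 0.052 ]
force: [-0.3, 0.1, 1.3]
J2,J3 tau [-39.89  21.02] 1.33 [0.4757 0.125  0.0515]
```

```bash
for i in 1 2; do python3 -m handwheel '[[[0,0,0.002],[0,0,0]],[[0,0,0.002],[0,0,0]],[[0,0,0.002],[0,0,0]]]'|egrep 'force'; python3 o.py; done
```

```text
force: [-1.4, -0.4, 4.6]
J2,J3 tau [-38.26  20.58] 4.61 [0.4756 0.125  0.0513]
force: [-1.1, -0.8, 4.7]
J2,J3 tau [-38.    20.44] 4.74 [0.4757 0.125  0.0509]
```

```bash
python3 -m handwheel '[[[0,0,-0.07],[0,0,0]],[[0,0,-0.07],[0,0,0]],[[0,-0.12,-0.07],[0,0,0]],[[0,-0.25,-0.07],[0,0,0]],[[0,-0.25,-0.07],[0,0,0]]]'
python3 -m handwheel '[[[0,0,0.035],[0,0,0]],[[0,0,0.035],[0,0,0]],[[0,0,0.035],[0,0,0]],[[0,0,0.035],[0,0,0]],[[0,0,0.035],[0,0,0]]]'|egrep 'pos|force'; python3 o.py
for i in 1 2 3; do python3 -m handwheel '[[[0,0,0.005],[0,0,0]],[[0,0,0.005],[0,0,0]],[[0,0,0.005],[0,0,0]]]'|egrep 'force'; python3 o.py; done
```

```text
clock: 12.35
tool_pos: [0.4956, 0.0767, 0.0642]
orientation: [-180.0, -0.0, -157.1]
force: [0.2, 0.5, 0.0]
opening: -0.0001
tool_pos: [0.4948, 0.0794, 0.0576]
force: [-0.1, -0.6, -0.4]
J2,J3 tau [-40.79  21.62] -0.41 [0.4948 0.0794 0.0576]
force: [-0.2, -0.6, 1.2]
J2,J3 tau [-40.96  21.62] 1.18 [0.4949 0.0791 0.0566]
force: [-0.5, 1.6, 1.9]
J2,J3 tau [-40.19  21.11] 1.88 [0.4951 0.0791 0.0558]
force: [-1.1, 2.0, 3.3]
J2,J3 tau [-39.99  20.8 ] 3.32 [0.4951 0.079  0.0547]
```

```bash
python3 -m handwheel '[[[0,0,-0.055],[0,0,0]],[[0,0,-0.055],[0,0,0]],[[0,-0.12,-0.055],[0,0,0]],[[0,-0.25,-0.055],[0,0,0]],[[0,-0.25,-0.055],[0,0,0]]]'
python3 -m handwheel '[[[0,0,0.035],[0,0,0]],[[0,0,0.035],[0,0,0]],[[0,0,0.035],[0,0,0]],[[0,0,0.035],[0,0,0]],[[0,0,0.035],[0,0,0]]]'|egrep 'pos|force'; python3 o.py
for i in 1 2 3; do python3 -m handwheel '[[[0,0,0.005],[0,0,0]],[[0,0,0.005],[0,0,0]],[[0,0,0.005],[0,0,0]]]'|egrep 'force'; python3 o.py; done
```

```text
clock: 13.93
tool_pos: [0.5153, 0.0306, 0.0653]
orientation: [-180.0, -0.0, -157.1]
force: [0.6, -0.4, 0.5]
opening: 0.0004
tool_pos: [0.5144, 0.0334, 0.0586]
force: [0.0, -0.4, 0.6]
J2,J3 tau [-42.59  21.86] 0.62 [0.5144 0.0334 0.0586]
force: [-0.2, 0.4, 0.3]
J2,J3 tau [-42.81  21.9 ] 0.31 [0.5145 0.0331 0.0577]
force: [-0.0, 0.7, 0.6]
J2,J3 tau [-42.9   21.84] 0.55 [0.5145 0.0328 0.0566]
force: [-0.8, -0.2, 1.8]
J2,J3 tau [-42.08  21.48] 1.83 [0.5146 0.0329 0.0558]
```

```bash
python3 -m handwheel '[[[0,0,0.005],[0,0,0]],[[0,0,0.005],[0,0,0]],[[0,0,0.005],[0,0,0]]]'|egrep 'force'; python3 o.py
python3 -m handwheel '[[[0,0,-0.06],[0,0,0]],[[0,0,-0.06],[0,0,0]],[[0,0.15,-0.06],[0,0,0]],[[0,0.3,-0.06],[0,0,0]],[[0,0.4,-0.06],[0,0,0]]]'
python3 -m handwheel '[[[0,0.1,0],[0,0,0]],[[0,0.1,0],[0,0,0]],[[0,0.1,0],[0,0,0]],[[0,0.1,0.04],[0,0,0]],[[0,0.1,0.04],[0,0,0]]]'
python3 o.py
```

```text
force: [-0.3, 0.9, 2.7]
J2,J3 tau [-41.88  21.29] 2.73 [0.5146 0.0329 0.0547]
clock: 15.77
tool_pos: [0.4827, 0.1076, 0.0664]
orientation: [180.0, 0.0, -157.1]
force: [0.5, 0.6, 0.1]
opening: 0.0006
clock: 16.18
tool_pos: [0.475, 0.1241, 0.0572]
orientation: [-180.0, -0.1, -157.1]
force: [0.5, -0.6, -0.1]
opening: 0.0003
J2,J3 tau [-40.53  22.41] -0.12 [0.475  0.1241 0.0572]
```

Red touched and up. Back over green; press it down in small steps.

```bash
python3 -m handwheel '[[[0,0,0.03],[0,0,0]],[[0,0,0.03],[0,0,0]],[[0,0,0.03],[0,0,0]],[[0,0,0.03],[0,0,0]]]'|egrep force; python3 o.py
for i in 1 2 3 4; do python3 -m handwheel '[[[0,0,0.008],[0,0,0]],[[0,0,0.008],[0,0,0]],[[0,0,0.008],[0,0,0]]]'|egrep 'force'; python3 o.py; done
```

```text
force: [-0.6, -0.8, 1.2]
J2,J3 tau [-39.78  21.21] 1.23 [0.4755 0.1245 0.0524]
force: [0.0, -1.9, 4.0]
J2,J3 tau [-38.26  20.68] 4.0 [0.4757 0.1248 0.0513]
force: [0.6, -2.0, 5.0]
J2,J3 tau [-38.04  20.53] 4.96 [0.4757 0.1249 0.0498]
force: [-0.9, -1.8, 6.4]
J2,J3 tau [-37.66  20.32] 6.36 [0.4757 0.1249 0.0483]
force: [-0.4, -2.2, 7.8]
J2,J3 tau [-37.27  20.13] 7.82 [0.4757 0.1249 0.0467]
```

```bash
for i in 1 2; do python3 -m handwheel '[[[0,0,0.005],[0,0,0]],[[0,0,0.005],[0,0,0]],[[0,0,0.005],[0,0,0]]]'|egrep 'force'; python3 o.py; done
```

```text
force: [-3.5, -2.3, 14.1]
J2,J3 tau [-34.14  19.56] 14.11 [0.4758 0.1248 0.0464]
force: [-7.6, -4.0, 24.1]
J2,J3 tau [-30.09  18.74] 24.14 [0.4758 0.1248 0.0462]
```

Hard bottom reached. Lift up and away, then check the key heights.

```bash
python3 -m handwheel '[[[0,0,-0.15],[0,0,0]],[[0,0,-0.3],[0,0,0]],[[0,0,-0.5],[0,0,0]],[[0,0,-0.8],[0,0,0]],[[0,0,-0.8],[0,0,0]]]'
python3 -m handwheel '[[[0,0.7,0],[0,0,0]],[[0,0.7,0],[0,0,0]],[[0,0.7,0],[0,0,0]],[[0,0.7,0],[0,0,0]],[[0,0.7,0],[0,0,0]]]'
python3 -m handwheel '[[[0,0.7,0],[0,0,0]],[[0,0.7,0],[0,0,0]],[[0,0.7,0],[0,0,0]],[[0,0.7,0],[0,0,0]],[[0,0.7,0],[0,0,0]]]'
python3 - <<'E'
from m import *
s=snapshot("top");np.savez("top.npz",**s);cv2.imwrite("pics/end.png",s["color"][:,:,::-1])
E
python3 fit.py
```

```text
clock: 18.43
tool_pos: [0.4773, 0.1258, 0.2096]
orientation: [180.0, 0.4, -157.0]
force: [1.1, 1.7, 1.2]
opening: 0.0002
clock: 18.85
tool_pos: [0.4198, 0.2568, 0.2042]
orientation: [180.0, 0.0, -156.9]
force: [1.1, -0.3, -0.6]
opening: 0.0004
clock: 19.27
tool_pos: [0.3654, 0.3854, 0.2036]
orientation: [-180.0, -0.0, -156.9]
force: [0.2, -0.7, 0.1]
opening: 0.0003
[134 133 125] [134 132 126] [19 23 22]
[206.39880952 248.49404762] 168
[228.32947977 239.20809249] 173
[250.05263158 229.93567251] 171
[271.73563218 220.91954023] 174
[277.46202532 260.60126582] 158
yaw 22.253773392651677 t [0.49826605 0.10755614] S [0.0249673  0.00851586]
[[-0.21960597 -0.3351364 ]
 [-0.21615215 -0.19373387]
 [-0.08741989  0.0315269 ]
 [-0.36462184 -0.00849987]
 [ 0.4154408  -0.00560966]
 [-0.14326072  0.25045467]
 [ 0.62518593  0.33691042]
 [-0.00956614 -0.07591219]]
[0.4559801  0.17128916]
[0.47491558 0.12501338]
[0.49385106 0.0787376 ]
[0.51278653 0.03246182]
h 0.0703176202535814 0.09031321762874601 106
h 0.06987853405392669 0.0015846645782881198 109
h 0.07006853727159117 0.0016286457421825537 108
h 0.07012233533054137 0.08828409484246842 111
h -0.0009318184650614521 0.10656145387276343 88
shift share [ 7.59037783e-04 -1.15426739e+00  2.68536096e-01] turn share [-8.52115125e-05 -1.51423090e-04  2.23803170e-03]
```

View pics/end.png

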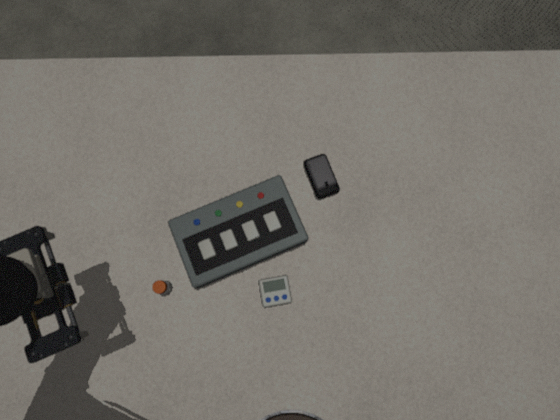

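The picture shows the vial (161,288), timer (275,291) and mouse (321,176) where they were. All four keys now read about 70 mm high, so they are all up.

```bash
python3 -c "
from plant import *
print(close_job())"
```

```text
the job is handed in; nothing more can be done
None
```

I tapped blue, green, yellow and red in that order. I then pressed green, the latched key, to its stop, and it released. I backed the arm clear and handed the job in at about 19 s of the 45 s allowed; no verdict was reported.

**Taps:** Blue, yellow and red gave softly by about 1–2 mm at roughly 3 N. Green stood 5 mm lower and hardly gave. Its tap reached about 4.7 N, firmer than the light tap I intended, but it moved less than 1 mm.

**Press:** Green reached its stop at about 7.8 N. I pushed on to about 24 N to be sure before lifting.

**Last checks:** In the final top view all four keys stand about 70 mm high. Green read 65 mm at the start. The vial, timer and mouse are at the same pixels as before, and the arm is clear of everything.

**Disagreement:** With the jaws shut, contact came with the reported TCP about 29 mm lower than the stated fingertip offset predicts. I went by the camera depth and by feeling for contact instead. I did not find the cause.

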